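Tip bearing balls from a scoop into a shallow dish

ROBOT

A 7-joint arm with a two-finger parallel gripper is mounted at the origin on a cart in front of the work surface, level with it; the furniture and walls round the work are solid. World frame = base frame: x ahead of the robot, y to its left, z up, the work surface at z = 0. Lengths are in m, angles in degrees, forces in N, time in s.
With the tool pointing down it reaches from about 0.425 to 0.95 m from the base axis. Payload 4.7 kg.
Tool frame: the origin (TCP) lies at the very end of the fingers, on their centre line; the grasp point (between the pads) lies manip.grasp_offset behind it (manip.grasp_offset is the distance from the TCP to the grasp point, in m); y points along the fingers, z is the direction in which the jaws open and shut, and the axes are right-handed (so a half turn about y gives the same grasp; the last joint's range is limited). The gripper opens to 87 mm and grips with 3 to 60 N. Pads are 19 mm wide; open, the fingers measure 117 mm over their backs; the gripper's body (75 mm by 190 mm) begins 51 mm behind the grasp point.
Start: joints at [-67.374, 26.849, -2.785, 87.806, 1.381, 65.374, -4.715], TCP at [0.278, 0.615, 0.223] pointing down, gripper open.
Joint ranges: [-148.3, 148.3], [-19.14, 114.17], [-79.39, 73.82], [5.75, 140.21], [-59.74, 239.74], [12.07, 113.84], [-152.46, 152.46]. Speed limits (degrees/s): [147.25, 147.25, 180, 180, 180, 180, 180].

INTERFACE

Orientations are given as [roll, pitch, yaw] about the fixed x, y, z axes, in that order (R = Rz(yaw) Ry(pitch) Rx(roll)).
In Python, from workcell import get_state, viewer, manip gives the robot as it stands. The module is installed in compiled form; this text tells all that it offers.
- The arm moves only by the tool step_arm, never from a script. Its argument "commands" is a list of rows, each an object of numbers: "dx", "dy", "dz": the shift along the tool's x, y, z in cm; "rx", "ry", "rz": the turn, a rotation vector about the tool's x, y, z in rad. A call has 1 to 5 rows; each row shifts and turns the commanded pose from where the row before left it, along the tool's axes as they then stand; what a row does not reach is not made up. A row lasts 1/10 s, in which the tool goes at most 50 mm and 8.59 degrees, less where a joint would pass 70% of its speed; a pose out of reach is approached as far as the arm can. A call with a gripper value outside its range is refused whole. "gripper" is the gripper's target within -1 to 1 (fully open at 1, half-way at 0, shut at -1), set as the call begins (left out, the last holds). The fingers move at their own pace and stop on an object; "squeeze" is the grip in N (left out, the last holds). Time passes only in rows, so rows that do not move let the fingers close. It gives the time, the measured TCP pose, the force and the opening at its end, in the units of the state.
- get_state(): the state, without advancing time (a new reading comes with each control period).
- viewer.read_camera(name): name is "scene" or "top" or "wrist"; returns a dict with "frame" (480x640x3 uint8, red, green, blue), "intrinsics" (3x3 intrinsics, pixels), "rvec" (rotation vector, rad) and "tvec" (3), from world to camera coordinates, as OpenCV has them. Camera axes: x right, y down, z forward; pixel columns grow to the right and rows downward; lengths in m; the calibration is good to about 2 mm. A picture is of the moment at which its call begins. There is no depth.
- manip.job_done(): hands the job in, once; it reports no verdict.
The state is a dict: "clock": time; "joints": joint angles; "joint_velocities": joint speeds; "joint_torque": joint torques, N m; "eef_pos": TCP position; "eef_rot": TCP orientation; "force": force on the tool from outside, world axes, zero at the start; "moment": the same for the moment, N m; "grip_width": finger opening in m.
Only numpy, scipy, OpenCV 4.12 (cv2) and the standard library are available. Lean on these libraries where they do the work, as an engineer would, in place of code of your own. Each camera call takes 0.05 s, during which the arm holds its last target.

TASK

Pick up the scoop holding the four bearing balls by its handle, rest the front of its floor gently on the rim of the shallow round steel dish with the mouth over the inside, and only then tip it there, low, so that all four balls roll into the dish and none bounces out or falls on the table. Then set the empty scoop down flat on the table, clear of the dish, and let go of it. Leave the dish where it stands and do not disturb the timer, the vial, the chip tray or the dust cap.

Things in the scene. Friction and masses are not known exactly. Their poses are not given: they have to be found in the camera images.
- scoop: loose open-fronted steel scoop with a grey handle, 181 mm long, 50 wide, 31 high, about 0.14 kg. Origin in its underside (0 height when lying flat); z up; mouth to -x, handle to +x. Flat pocket floor (top at 4 mm) from x = -27 to +32 mm, 44 wide inside, walls 22 high. In front of x = -27 the 3 mm floor plate rises at 11.3 degrees to the open lip, side walls 11 mm.
- scoop_lip (a point): middle of the top edge of the open lip, at (-77, 0, 14) mm in the scoop's frame, axes as the scoop's. Balls pass the ramp once the nose is lowered by over 11.3 degrees; tipped slowly, 25 to 30 degrees empties it. With the ramp resting on the dish's rim 20 mm behind the lip, the level scoop's underside is about 15 mm above the table.
- scoop_pocket (a point): in the scoop's pocket, at (3, 0, 11) mm in the scoop's frame, where the balls lie; axes as the scoop's
- scoop_handle (a point): grip point: centre of a straight level bar 12 mm wide (across y; grip across this) and 16 mm high (15 to 31 mm above the scoop's underside) running from x = 34 to 104 mm; the point is at (75, 0, 24) mm in the scoop's frame; axes as the scoop's
- dish: loose, heavy (0.6 kg) shallow round steel dish, plain and empty at the start; outer diameter 120 mm at the rim and 108 mm at the foot, 22 mm high, wall 4 mm, floor 4 mm thick; larger than the parts dish with screws (75 mm) on the same table. Origin: centre of its underside; z up.
- dish_rim (a point): centre of the dish's mouth, at rim height, 22 mm above its underside; the rim's crest runs at 58 mm radius round it. Dish and scoop stand side by side (either way round, y about -0.16 and -0.37) between two microscopes some 0.35 m tall (from y = 0.03 to the left, y = -0.48 to the right); the table between and around them (x 0.40 to 0.60) is free
- ball0_center (a point): centre of steel bearing ball 0, 14 mm in diameter, 11 g; springy: it bounces when dropped, and rolls easily
- ball1_center (a point): centre of steel bearing ball 1, 14 mm in diameter, 11 g; springy: it bounces when dropped, and rolls easily
- ball2_center (a point): centre of steel bearing ball 2, 14 mm in diameter, 11 g; springy: it bounces when dropped, and rolls easily
- ball3_center (a point): centre of steel bearing ball 3, 14 mm in diameter, 11 g; springy: it bounces when dropped, and rolls easily
- timer: bystander: pale bench timer, 62x62x18 mm, loose; origin at the centre of its underside
- vial: bystander: small clear vial with a white cap, 20 mm across, 40 mm high, standing loose behind the work; origin at the centre of its underside
- tray: bystander: black square chip tray, 51x51x8 mm, loose; origin at the centre of its underside
- cap: bystander: round black dust cap, 34 mm across, 12 mm high, loose; origin at the centre of its underside

How it is judged (in metres and radians):
On the way, in this order (a step that is already met when the one before it is completed fails the run):
1. the scoop, still about level (within 14 degrees) and holding all four balls, rests on the dish's rim (more than 0.4 N) with its lip inside the dish, for 0.2 s (contact force between scoop and dish above 0.4 N and angle between scoop's own z axis and vertical below 0.25 rad and horizontal distance between scoop_lip and dish_rim below 0.054 m and z of scoop_lip in the frame of dish_rim above 0 m and distance between each of ball0_center, ball1_center, ball2_center, ball3_center and scoop_pocket below 0.045 m), for 0.2 s.
2. all four balls lie in the dish (horizontal distance between each of ball0_center, ball1_center, ball2_center, ball3_center and dish below 0.052 m and z of each of ball0_center, ball1_center, ball2_center, ball3_center in the frame of dish below 0.022 m), for 0.3 s.
At the end, for the whole second after the job is handed in: All four balls rest in the dish (within 52 mm of its axis, below the rim, under 30 mm/s); the scoop rests flat on the table (within 3.4 degrees and 4 mm), not touching the dish, its origin over 85 mm from the dish's centre; the dish is within 20 mm of where it stood (all of step 2 and linear speed of each of ball0, ball1, ball2, ball3 below 0.03 m/s and angle between scoop's own z axis and vertical below 0.06 rad and height (world z) of scoop below 0.004 m and linear speed of scoop below 0.02 m/s and horizontal distance between scoop and dish above 0.085 m and contact force between scoop and dish below 0.05 N and distance of dish from where it was at the start of the episode below 0.02 m).
It fails at once if a ball falls onto the table (height (world z) of any of ball0_center, ball1_center, ball2_center, ball3_center below 0.009 m).
It fails at once if the scoop is tipped by more than 23 degrees with its lip more than 28 mm above the dish's rim while a ball is still in its pocket (angle between scoop's own z axis and vertical above 0.4 rad and height (world z) of scoop_lip above 0.05 m and distance between any of ball0_center, ball1_center, ball2_center, ball3_center and scoop_pocket below 0.04 m).
It fails at once if the scoop presses on the dish with more than 20 N (contact force between scoop and dish above 20 N).
It fails at once if the dish is shifted by more than 30 mm (distance of dish from where it was at the start of the episode above 0.03 m).
It fails at once if a bystander (timer, vial, chip tray, dust cap) is moved by more than 20 mm or the vial falls (distance of any of timer, vial, tray, cap from where it was at the start of the episode above 0.02 m or angle between vial's own z axis and vertical above 0.5 rad).
It also fails if it takes over 64 s, if anything falls off the work surface, if the arm or the gripper's body presses on something with over 40 N, if the wrist force passes 120 N, or if a joint passes its speed limit or range.

## Working session

There is one attempt and no reset: what is moved stays moved. The work goes in short steps, Python scripts to look and compute and a tool call to move; the robot and the scene stay as the last step left them, time stands still between calls to the robot, and variables do not carry over. Pictures are saved under pics/ and viewed, and the job is handed in when it is done.

Besides the shell and the picture viewer there is one more tool, called after ">>>" as name(argument=value, ...) on one line, values as JSON. step_arm: Moves the arm, as the interface text tells. Its arguments: {"type":"object","properties":{"commands":{"type":"array","items":{"type":"object","properties":{"dx":{"type":"number"},"dy":{"type":"number"},"dz":{"type":"number"},"rx":{"type":"number"},"ry":{"type":"number"},"rz":{"type":"number"}}}},"gripper":{"type":"number"},"squeeze":{"type":"number"}},"required":["commands"]}

```bash
mkdir -p pics; python3 - <<'E'
from workcell import get_state, viewer, manip
import cv2
s=get_state();print({k:s[k] for k in ['clock','eef_pos','eef_rot','force','grip_width']},manip.grasp_offset)
for n in ['scene','top','wrist']:
    c=viewer.read_camera(n);cv2.imwrite(f'pics/{n}0.png',c['frame'][:,:,::-1]);print(n,c['intrinsics'],c['rvec'],c['tvec'])
E
```

```text
{'clock': 0.0, 'eef_pos': array([0.27734744, 0.61475028, 0.22149927]), 'eef_rot': array([-9.01093110e+01, -4.26290143e-03, -2.42828475e+01]), 'force': array([ 0.29660636, -0.03947709,  0.19358487]), 'grip_width': 0.08665573116881177} 0.0187
scene [[590.63989278   0.         323.04358067]
 [  0.         590.63989278 253.9126796 ]
 [  0.           0.           1.        ]] [ 2.07304903 -1.00191252  0.50276959] [-0.46995465  0.21580893  0.85356524]
top [[532.33544587   0.         324.36500085]
 [  0.         532.33544587 237.52451798]
 [  0.           0.           1.        ]] [ 2.18375825 -2.20115551  0.1119053 ] [-0.21644585  0.47995861  0.85078041]
wrist [[387.39980379   0.         318.89068811]
 [  0.         387.39980379 244.8885548 ]
 [  0.           0.           1.        ]] [-2.4173187  -1.56119053 -0.23713962] [-0.67401385 -0.03580718  0.39041567]
```

View pics/scene0.png

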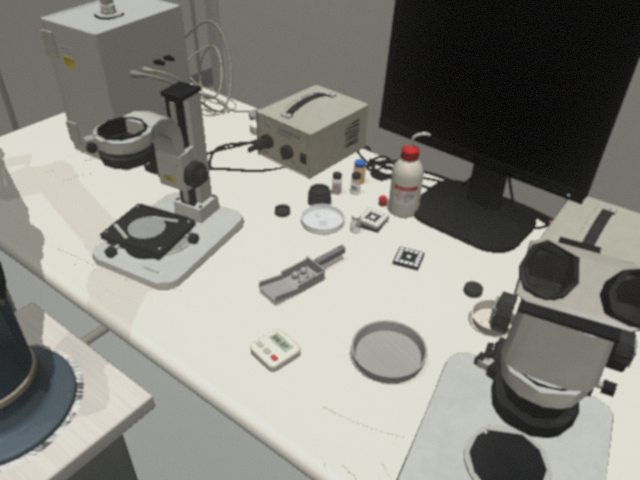

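View pics/top0.png

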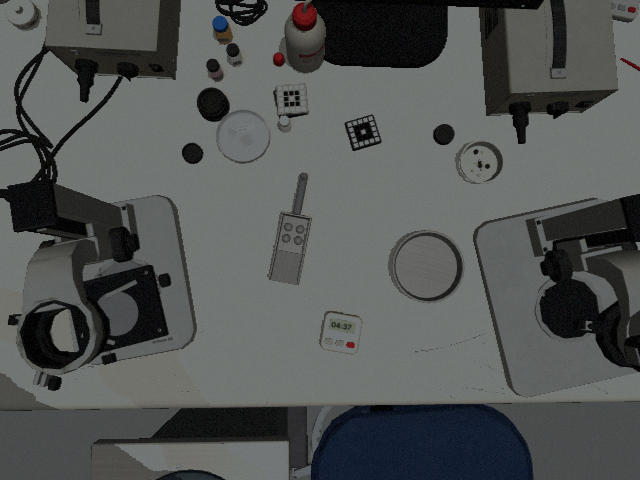

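View pics/wrist0.png

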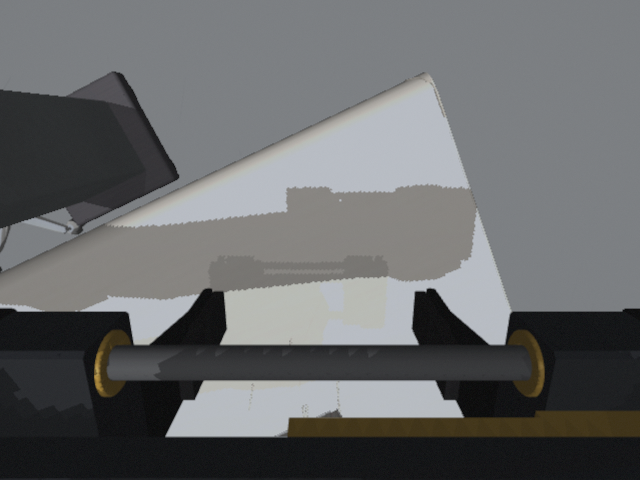

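The top view shows the scoop with its lip near (285,280), handle end near (302,176) and four balls near (293,233). The dish is at about (426,266), the timer at (341,332), the chip tray at (363,132), the vial at (284,124) and the cap at (443,134).

```bash
cat > h.py <<'E'
import numpy as np, cv2
from workcell import get_state, viewer, manip
from scipy.spatial.transform import Rotation as Ro
def cast(c,uv,z):
    R=cv2.Rodrigues(np.array(c['rvec'],float))[0];t=np.array(c['tvec'],float).ravel()
    uv=np.atleast_2d(np.array(uv,float)); d=np.linalg.solve(c['intrinsics'],np.c_[uv,np.ones(len(uv))].T)
    o=-R.T@t; d=(R.T@d).T; return o+d*((z-o[2])/d[:,2])[:,None]
def proj(c,P):
    return cv2.projectPoints(np.atleast_2d(np.array(P,float)),np.array(c['rvec'],float),np.array(c['tvec'],float),c['intrinsics'],None)[0][:,0]
def shot(n,name,box=None,k=1):
    c=viewer.read_camera(n);f=c['frame'][:,:,::-1]
    if box: f=f[box[1]:box[3],box[0]:box[2]]
    cv2.imwrite('pics/'+name,cv2.resize(f,None,fx=k,fy=k,interpolation=cv2.INTER_CUBIC)); return c
E
python3 - <<'E'
from h import *
c=shot('top','t1.png',(255,160,335,300),4)
c2=shot('top','t1b.png',(375,210,475,320),5)
c3=shot('scene','s1.png',(240,230,440,390),4)
E
```

```text
(no output)
```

View pics/t1.png

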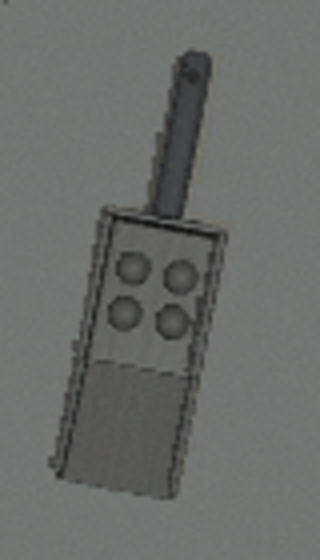

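View pics/t1b.png

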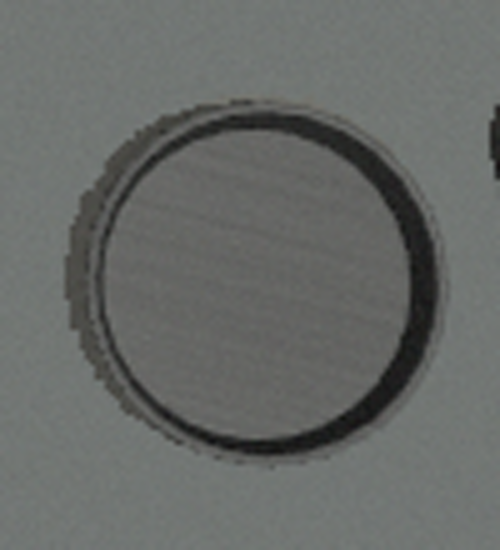

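View pics/s1.png

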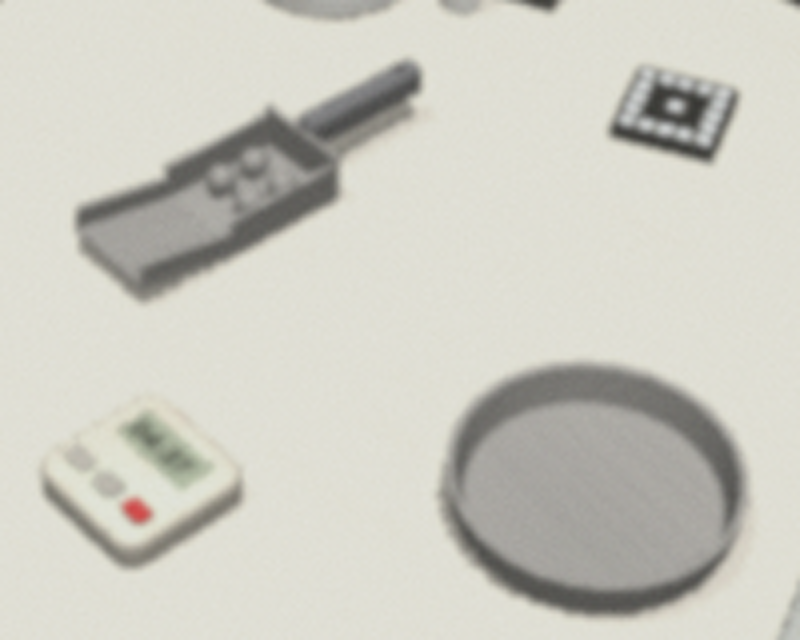

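```bash
python3 - <<'E'
from h import *
c=viewer.read_camera('top')
p=lambda x,y:(255+x/4,160+y/4)
H=cast(c,[p(199,52),p(166,215)],.031)
lip=cast(c,[p(62,480),p(173,497),p(117,489)],.014)
print('handle',H,np.linalg.norm(H[0]-H[1]));print('lip',lip,np.linalg.norm(lip[0]-lip[1]))
bk=cast(c,[p(104,208),p(226,234)],.026);print('back wall top',bk,bk.mean(0),np.linalg.norm(bk[0]-bk[1]))
b=cast(c,[p(132,268),p(181,278),p(124,314),p(173,322)],.011);print('balls',b)
d=(H[0]-lip[2]);print('yaw handle-lip',np.degrees(np.arctan2(d[1],d[0])),np.linalg.norm(d[:2]))
d=(H[0]-H[1]);print('yaw handle',np.degrees(np.arctan2(d[1],d[0])))
d=(bk.mean(0)-lip[2]);print('yaw',np.degrees(np.arctan2(d[1],d[0])))
q=lambda x,y:(375+x/5,210+y/5)
D=cast(c,[q(93,282),q(447,282),q(268,98),q(268,465)],.022);print('dish rim',D,D.mean(0),np.linalg.norm(D[0]-D[1]),np.linalg.norm(D[2]-D[3]))
F=cast(c,[q(103,284),q(411,284),q(256,128),q(256,440)],.004);print('floor',F.mean(0),F)
s=viewer.read_camera('scene')
r=lambda x,y:(240+x/4,230+y/4)
print('scene dish rim', cast(s,[r(445,490),r(745,480),r(590,362),r(600,592)],.022))
print('scene handle end top',cast(s,[r(405,62)],.031),'lip corners',cast(s,[r(80,232),r(142,290)],.012))
print('timer',cast(c,[(320,309),(363,313),(361,354),(321,351)],.018))
print('tray',cast(c,[(363,132)],.008),'vial',cast(c,[(284,124)],.03),'cap',cast(c,[(443,134)],.01))
E
```

```text
handle [[ 0.58348397 -0.18888571  0.031     ]
 [ 0.51651698 -0.17509657  0.031     ]] 0.06837191391121165
lip [[ 0.40963187 -0.13154453  0.014     ]
 [ 0.40228498 -0.17692813  0.014     ]
 [ 0.4057572  -0.15402468  0.014     ]] 0.04597442608766197
back wall top [[ 0.5201648  -0.14968423  0.026     ]
 [ 0.50918089 -0.19939468  0.026     ]] [ 0.51467285 -0.17453945  0.026     ] 0.05090948099469411
balls [[ 0.49696913 -0.16034448  0.011     ]
 [ 0.49267119 -0.18061582  0.011     ]
 [ 0.4778699  -0.15697235  0.011     ]
 [ 0.47440632 -0.17721105  0.011     ]]
yaw handle-lip -11.097648582572646 0.18111349809125124
yaw handle -11.635130252435859
yaw -10.666955132110877
dish rim [[ 0.43002158 -0.33305394  0.022     ]
 [ 0.42905699 -0.44956043  0.022     ]
 [ 0.49006157 -0.39203019  0.022     ]
 [ 0.3700091  -0.38911172  0.022     ]] [ 0.42978731 -0.39093907  0.022     ] 0.11651048500117074 0.12008794237536893
floor [ 0.42943758 -0.39067642  0.004     ] [[ 0.42974469 -0.33915714  0.004     ]
 [ 0.4288865  -0.44259523  0.004     ]
 [ 0.48163407 -0.39172397  0.004     ]
 [ 0.37748506 -0.38922936  0.004     ]]
scene dish rim [[ 0.3830445  -0.35227674  0.022     ]
 [ 0.46066582 -0.44038506  0.022     ]
 [ 0.47654944 -0.35821851  0.022     ]
 [ 0.3787044  -0.42620413  0.022     ]]
scene handle end top [[ 0.57889959 -0.18771071  0.031     ]] lip corners [[ 0.41102969 -0.13513847  0.012     ]
 [ 0.40060885 -0.18057967  0.012     ]]
timer [[ 0.36187791 -0.21219167  0.018     ]
 [ 0.35470045 -0.2822013   0.018     ]
 [ 0.28887348 -0.27799735  0.018     ]
 [ 0.29443717 -0.21325613  0.018     ]]
tray [[ 0.65801325 -0.28757429  0.008     ]] vial [[ 0.66555825 -0.15520573  0.03      ]] cap [[ 0.65368016 -0.423164    0.01      ]]
```

>>> step_arm(commands=[{"dy": -4.6}, {"dy": -4.6}, {"dy": -4.6}, {"dy": -4.6}, {"dy": -4.6}], gripper=1)

```text
invalid input
```

>>> step_arm(commands=[{"ry": -0.116}, {"ry": -0.116}, {"dx": 2.4, "dz": -4.2}, {"dx": 2.4, "dz": -4.2}, {"dx": 2.4, "dz": -4.2}])

```text
invalid input
```

>>> step_arm(commands=[{"dx": 0, "dy": -4.6, "dz": 0, "rx": 0, "ry": 0, "rz": 0}, {"dx": 0, "dy": -4.6, "dz": 0, "rx": 0, "ry": 0, "rz": 0}, {"dx": 0, "dy": -4.6, "dz": 0, "rx": 0, "ry": 0, "rz": 0}, {"dx": 0, "dy": -4.6, "dz": 0, "rx": 0, "ry": 0, "rz": 0}, {"dx": 0, "dy": -4.6, "dz": 0, "rx": 0, "ry": 0, "rz": 0}])

```text
clock: 0.9
eef_pos: [0.2774, 0.6149, 0.4548]
eef_rot: [-90.0, 0.0, -24.3]
force: [0.0, 0.7, -1.1]
grip_width: 0.0869
```

>>> step_arm(commands=[{"dx": 0, "dy": 0, "dz": 0, "rx": 0, "ry": -0.116, "rz": 0}, {"dx": 0, "dy": 0, "dz": 0, "rx": 0, "ry": -0.116, "rz": 0}, {"dx": 2.4, "dy": 0, "dz": -4.2, "rx": 0, "ry": 0, "rz": 0}, {"dx": 2.4, "dy": 0, "dz": -4.2, "rx": 0, "ry": 0, "rz": 0}, {"dx": 2.4, "dy": 0, "dz": -4.2, "rx": 0, "ry": 0, "rz": 0}])

```text
clock: 1.4
eef_pos: [0.3246, 0.4763, 0.4522]
eef_rot: [-90.0, -0.0, -11.0]
force: [1.0, -0.3, 0.6]
grip_width: 0.0869
```

>>> step_arm(commands=[{"dx": 2.4, "dy": 0, "dz": -4.2, "rx": 0, "ry": 0, "rz": 0}, {"dx": 2.4, "dy": 0, "dz": -4.2, "rx": 0, "ry": 0, "rz": 0}, {"dx": 2.4, "dy": 0, "dz": -4.2, "rx": 0, "ry": 0, "rz": 0}, {"dx": 2.4, "dy": 0, "dz": -4.2, "rx": 0, "ry": 0, "rz": 0}, {"dx": 2.4, "dy": 0, "dz": -4.2, "rx": 0, "ry": 0, "rz": 0}])

```text
clock: 1.9
eef_pos: [0.4022, 0.2467, 0.4528]
eef_rot: [-90.0, -0.0, -11.0]
force: [0.1, 0.1, -0.0]
grip_width: 0.087
```

>>> step_arm(commands=[{"dx": 2.4, "dy": 0, "dz": -4.2, "rx": 0, "ry": 0, "rz": 0}, {"dx": 2.4, "dy": 0, "dz": -4.2, "rx": 0, "ry": 0, "rz": 0}, {"dx": 2.4, "dy": 0, "dz": -4.2, "rx": 0, "ry": 0, "rz": 0}, {"dx": 2.4, "dy": 0, "dz": -4.2, "rx": 0, "ry": 0, "rz": 0}, {"dx": 2.4, "dy": 0, "dz": -4.2, "rx": 0, "ry": 0, "rz": 0}])

```text
clock: 2.4
eef_pos: [0.4798, 0.0178, 0.4529]
eef_rot: [-89.9, -0.1, -11.0]
force: [1.4, -0.2, 0.5]
grip_width: 0.0867
```

>>> step_arm(commands=[{"dx": 2.0, "dy": 0, "dz": -3.7, "rx": 0, "ry": 0, "rz": 0}, {"dx": 2.0, "dy": 0, "dz": -3.7, "rx": 0, "ry": 0, "rz": 0}, {"dx": 2.0, "dy": 0, "dz": -3.7, "rx": 0, "ry": 0, "rz": 0}, {"dx": 2.0, "dy": 0, "dz": -3.7, "rx": 0, "ry": 0, "rz": 0}, {"dx": 2.0, "dy": 0, "dz": -3.6, "rx": 0, "ry": 0, "rz": 0}])

```text
clock: 2.9
eef_pos: [0.543, -0.1814, 0.4528]
eef_rot: [-90.0, -0.0, -11.0]
force: [-0.1, -0.1, 0.4]
grip_width: 0.087
```

>>> step_arm(commands=[{"dx": 0, "dy": 5, "dz": 0, "rx": 0, "ry": 0, "rz": 0}, {"dx": 0, "dy": 5, "dz": 0, "rx": 0, "ry": 0, "rz": 0}, {"dx": 0, "dy": 5, "dz": 0, "rx": 0, "ry": 0, "rz": 0}, {"dx": 0, "dy": 5, "dz": 0, "rx": 0, "ry": 0, "rz": 0}, {"dx": 0, "dy": 5, "dz": 0, "rx": 0, "ry": 0, "rz": 0}])

```text
clock: 3.4
eef_pos: [0.5428, -0.1797, 0.201]
eef_rot: [-90.0, -0.1, -11.0]
force: [1.9, 0.1, -0.4]
grip_width: 0.0872
```

>>> step_arm(commands=[{"dx": 0, "dy": 4, "dz": 0, "rx": 0, "ry": 0, "rz": 0}, {"dx": 0, "dy": 4, "dz": 0, "rx": 0, "ry": 0, "rz": 0}, {"dx": 0, "dy": 1.5, "dz": 0, "rx": 0, "ry": 0, "rz": 0}, {"dx": 0, "dy": 0, "dz": 0, "rx": 0, "ry": 0, "rz": 0}])

```text
clock: 3.8
eef_pos: [0.5417, -0.1794, 0.1059]
eef_rot: [-90.0, 0.2, -11.0]
force: [-0.1, 0.4, -0.2]
grip_width: 0.0869
```

```bash
python3 - <<'E'
from h import *
c=shot('wrist','w2.png'); shot('scene','s2.png')
s=get_state();print(s['eef_pos'],s['eef_rot'])
print(proj(c,[[.545,-.181,.031],[.5835,-.1888,.031],[.5165,-.175,.031]]))
E
```

```text
[ 0.54408827 -0.18040335  0.10904941] [-90.0101487   -0.15068582 -10.99085914]
[[317.81020196 262.82793387]
 [317.39940486 317.41635085]
 [318.49382831 219.00020687]]
```

View pics/w2.png

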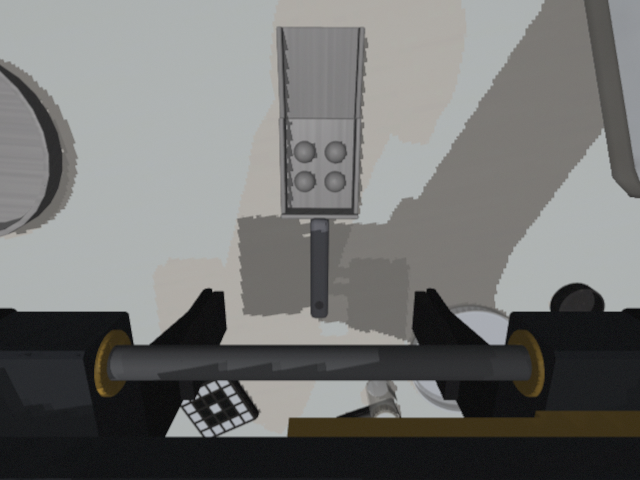

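View pics/s2.png

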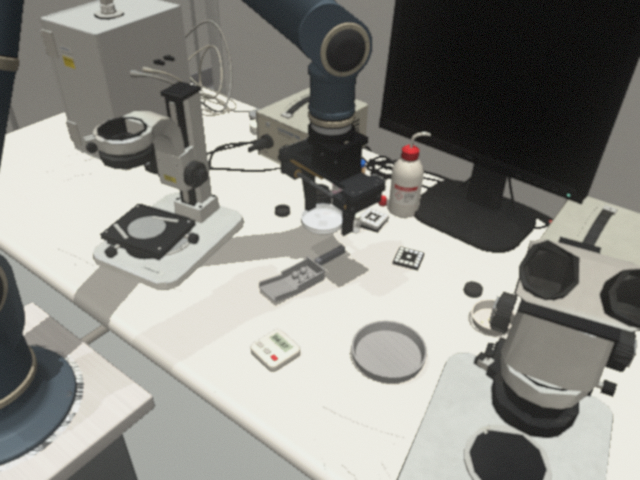

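The wrist view shows the handle running from (320,218) to (320,316), within 2 px of where I predicted, and all four balls are in the pocket. Next I'll descend and grip.

>>> step_arm(commands=[{"dx": 0, "dy": 3, "dz": 0, "rx": 0, "ry": 0, "rz": 0}, {"dx": 0, "dy": 3, "dz": 0, "rx": 0, "ry": 0, "rz": 0}, {"dx": 0, "dy": 2.2, "dz": 0, "rx": 0, "ry": 0, "rz": 0}, {"dx": 0, "dy": 1, "dz": 0, "rx": 0, "ry": 0, "rz": 0}, {"dx": 0, "dy": 0.7, "dz": 0, "rx": 0, "ry": 0, "rz": 0}])

```text
clock: 4.4
eef_pos: [0.5443, -0.1803, 0.0096]
eef_rot: [-90.0, -0.2, -11.0]
force: [1.0, 0.0, -0.5]
grip_width: 0.0869
```

>>> step_arm(commands=[{"dx": 0, "dy": 0, "dz": 0, "rx": 0, "ry": 0, "rz": 0}, {"dx": 0, "dy": 0, "dz": 0, "rx": 0, "ry": 0, "rz": 0}, {"dx": 0, "dy": 0, "dz": 0, "rx": 0, "ry": 0, "rz": 0}, {"dx": 0, "dy": 0, "dz": 0, "rx": 0, "ry": 0, "rz": 0}, {"dx": 0, "dy": 0, "dz": 0, "rx": 0, "ry": 0, "rz": 0}], gripper=-0.5, squeeze=10)

```text
clock: 4.9
eef_pos: [0.5431, -0.1798, 0.009]
eef_rot: [-90.0, -0.0, -11.0]
force: [0.2, 0.3, 1.0]
grip_width: 0.055
```

```bash
python3 - <<'E'
from h import *
shot('wrist','w3.png')
s=get_state();print(s['eef_pos'],s['eef_rot'],s['grip_width'],s['force'])
E
```

```text
[ 0.54305128 -0.17983404  0.00884385] [-8.99925942e+01 -3.32925995e-02 -1.09859898e+01] 0.050964746186062684 [-0.36671461  0.65887781 -0.86144664]
```

View pics/w3.png

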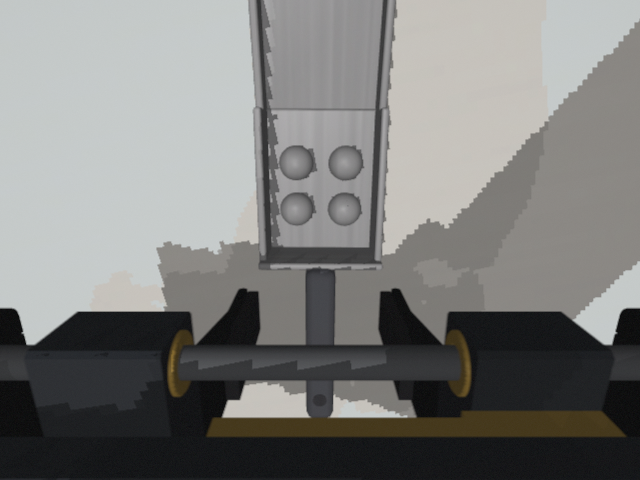

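The handle is centred between the fingers at x≈320, so I'll close.

>>> step_arm(commands=[{"dx": 0, "dy": 0, "dz": 0, "rx": 0, "ry": 0, "rz": 0}, {"dx": 0, "dy": 0, "dz": 0, "rx": 0, "ry": 0, "rz": 0}, {"dx": 0, "dy": 0, "dz": 0, "rx": 0, "ry": 0, "rz": 0}, {"dx": 0, "dy": 0, "dz": 0, "rx": 0, "ry": 0, "rz": 0}, {"dx": 0, "dy": 0, "dz": 0, "rx": 0, "ry": 0, "rz": 0}], gripper=-1, squeeze=10)

```text
clock: 5.45
eef_pos: [0.5428, -0.1798, 0.0085]
eef_rot: [-90.0, 0.0, -11.0]
force: [-0.1, 1.2, 1.0]
grip_width: 0.012
```

>>> step_arm(commands=[{"dx": 0, "dy": 0, "dz": 0, "rx": 0, "ry": 0, "rz": 0}, {"dx": 0, "dy": 0, "dz": 0, "rx": 0, "ry": 0, "rz": 0}, {"dx": 0, "dy": 0, "dz": 0, "rx": 0, "ry": 0, "rz": 0}, {"dx": 0, "dy": 0, "dz": 0, "rx": 0, "ry": 0, "rz": 0}, {"dx": 0, "dy": 0, "dz": 0, "rx": 0, "ry": 0, "rz": 0}], squeeze=10)

```text
clock: 5.95
eef_pos: [0.5428, -0.1797, 0.0085]
eef_rot: [-90.0, 0.0, -11.0]
force: [0.2, 0.5, -1.4]
grip_width: 0.0118
```

>>> step_arm(commands=[{"dx": 0, "dy": 0, "dz": 0, "rx": 0, "ry": 0, "rz": 0}, {"dx": 0, "dy": 0, "dz": 0, "rx": 0, "ry": 0, "rz": 0}, {"dx": 0, "dy": 0, "dz": 0, "rx": 0, "ry": 0, "rz": 0}], squeeze=50)

```text
clock: 6.25
eef_pos: [0.5428, -0.1797, 0.0085]
eef_rot: [-90.0, 0.0, -11.0]
force: [-0.0, 0.8, -1.1]
grip_width: 0.0116
```

>>> step_arm(commands=[{"dx": 0, "dy": -0.3, "dz": 0, "rx": 0, "ry": 0, "rz": 0}, {"dx": 0, "dy": -0.5, "dz": 0, "rx": 0, "ry": 0, "rz": 0}, {"dx": 0, "dy": -0.7, "dz": 0, "rx": 0, "ry": 0, "rz": 0}, {"dx": 0, "dy": -0.5, "dz": 0, "rx": 0, "ry": 0, "rz": 0}, {"dx": 0, "dy": 0, "dz": 0, "rx": 0, "ry": 0, "rz": 0}])

```text
clock: 6.75
eef_pos: [0.5435, -0.1801, 0.0295]
eef_rot: [-90.0, -0.1, -11.0]
force: [0.2, -0.7, -2.4]
grip_width: 0.0114
```

```bash
python3 - <<'E'
from h import *
shot('wrist','w4.png');shot('scene','s4.png',(220,190,420,350),4)
s=get_state();print(s['eef_pos'],s['eef_rot'],s['grip_width'],s['force'])
E
```

```text
[ 0.5429581  -0.17977657  0.02875339] [-8.99923806e+01 -2.60374688e-02 -1.09825284e+01] 0.011406578940188171 [ 0.06723203  0.24884088 -1.8364414 ]
```

View pics/w4.png

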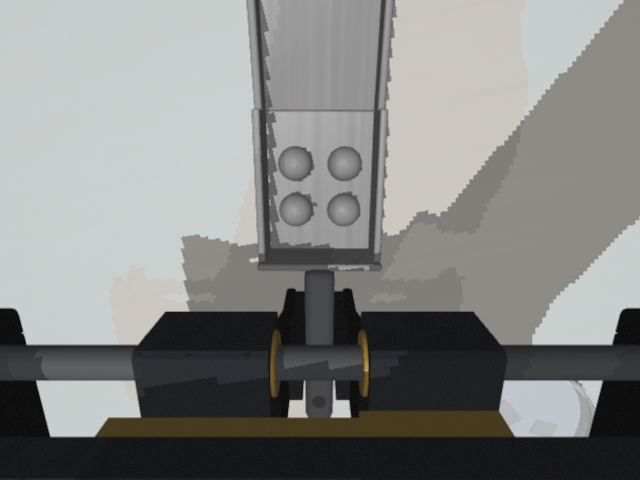

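View pics/s4.png

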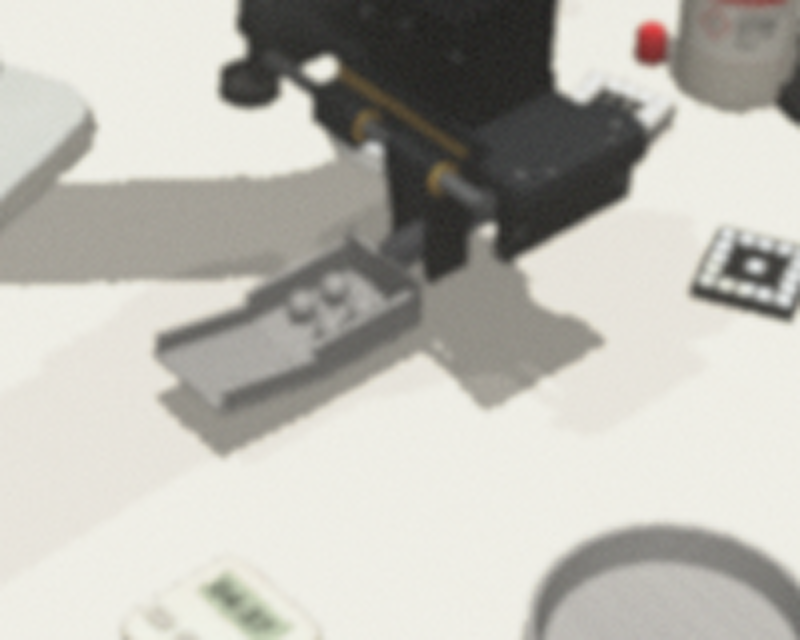

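The scoop is held level with all four balls in it (Fz dropped about 1.8 N). I'll lift, shift right, and then yaw by +51° above the dish.

>>> step_arm(commands=[{"dx": 0, "dy": -0.5, "dz": 0, "rx": 0, "ry": 0, "rz": 0}, {"dx": 0, "dy": -0.8, "dz": 0, "rx": 0, "ry": 0, "rz": 0}, {"dx": 0, "dy": -0.8, "dz": 0, "rx": 0, "ry": 0, "rz": 0}, {"dx": 0, "dy": -0.8, "dz": 0, "rx": 0, "ry": 0, "rz": 0}, {"dx": 0, "dy": -0.4, "dz": 0, "rx": 0, "ry": 0, "rz": 0}])

```text
clock: 7.35
eef_pos: [0.5434, -0.1801, 0.0628]
eef_rot: [-90.0, -0.1, -11.0]
force: [0.3, -0.4, -2.3]
grip_width: 0.0115
```

>>> step_arm(commands=[{"dx": 0.2, "dy": 0, "dz": -0.5, "rx": 0, "ry": 0, "rz": 0}, {"dx": 0.4, "dy": 0, "dz": -0.9, "rx": 0, "ry": 0, "rz": 0}, {"dx": 0.5, "dy": 0, "dz": -1.0, "rx": 0, "ry": 0, "rz": 0}, {"dx": 0.5, "dy": 0, "dz": -1.0, "rx": 0, "ry": 0, "rz": 0}, {"dx": 0.5, "dy": 0, "dz": -1.1, "rx": 0, "ry": 0, "rz": 0}])

```text
clock: 7.85
eef_pos: [0.555, -0.2294, 0.0612]
eef_rot: [-90.0, 0.0, -11.0]
force: [0.6, 0.4, -1.4]
grip_width: 0.0117
```

>>> step_arm(commands=[{"dx": 0.5, "dy": 0, "dz": -1.1, "rx": 0, "ry": 0, "rz": 0}, {"dx": 0.5, "dy": 0, "dz": -1.1, "rx": 0, "ry": 0, "rz": 0}, {"dx": 0.5, "dy": 0, "dz": -1.1, "rx": 0, "ry": 0, "rz": 0}, {"dx": 0.4, "dy": 0, "dz": -0.8, "rx": 0, "ry": 0, "rz": 0}, {"dx": 0.1, "dy": 0, "dz": -0.4, "rx": 0, "ry": 0, "rz": 0}])

```text
clock: 8.35
eef_pos: [0.5661, -0.2774, 0.0615]
eef_rot: [-90.0, -0.0, -11.0]
force: [0.2, 0.0, -2.3]
grip_width: 0.0116
```

>>> step_arm(commands=[{"dx": 0, "dy": 0, "dz": 0, "rx": 0, "ry": -0.03, "rz": 0}, {"dx": 0, "dy": 0, "dz": 0, "rx": 0, "ry": -0.05, "rz": 0}, {"dx": 0, "dy": 0, "dz": 0, "rx": 0, "ry": -0.06, "rz": 0}, {"dx": 0, "dy": 0, "dz": 0, "rx": 0, "ry": -0.06, "rz": 0}, {"dx": 0, "dy": 0, "dz": 0, "rx": 0, "ry": -0.06, "rz": 0}])

```text
clock: 8.85
eef_pos: [0.5659, -0.2749, 0.0614]
eef_rot: [-89.9, 0.0, 4.2]
force: [-0.5, 0.3, -2.3]
grip_width: 0.0118
```

```bash
python3 - <<'E'
from h import *
shot('wrist','w5.png')
s=get_state();print(s['eef_pos'],s['eef_rot'],s['grip_width'],s['force'],s['joints'])
E
```

```text
[ 0.56592327 -0.27509468  0.06153552] [-8.99496063e+01  1.33740076e-03  4.25928221e+00] 0.011598566400390552 [ 0.72226399 -0.17781701 -1.98523557] [  6.04624797  33.94487056  22.44078892 103.45832271 -17.2964972
  46.00622263 131.42807709]
```

View pics/w5.png

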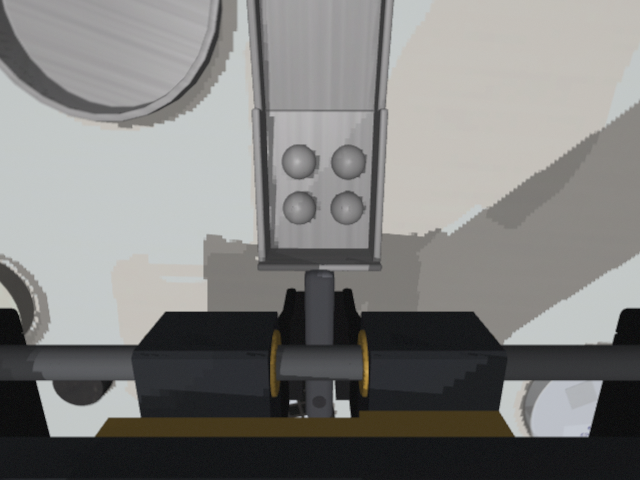

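```bash
python3 - <<'E'
from h import *
c=shot('top','t5.png')
for z in (.1,.2,.3,.35): print(z,cast(c,[(538,280),(530,222),(476,225)],z)[:,:2].round(3).tolist())
E
```

```text
0.1 [[0.406, -0.537], [0.493, -0.529], [0.489, -0.446]]
0.2 [[0.407, -0.495], [0.483, -0.487], [0.479, -0.415]]
0.3 [[0.407, -0.452], [0.472, -0.445], [0.469, -0.384]]
0.35 [[0.407, -0.43], [0.467, -0.425], [0.464, -0.368]]
```

View pics/t5.png

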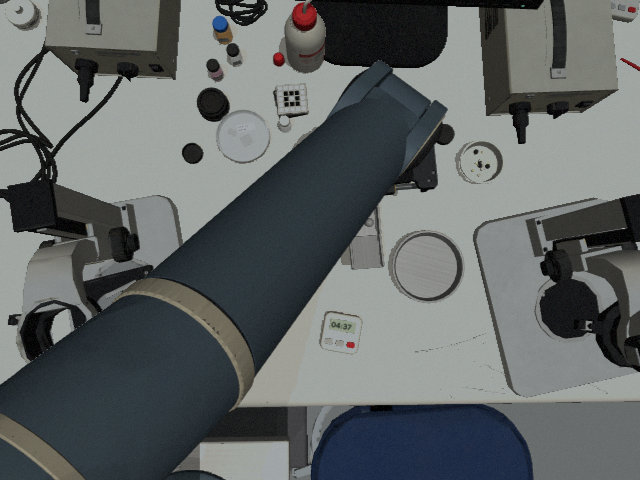

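>>> step_arm(commands=[{"dx": 0.2, "dy": 0, "dz": -0.6, "rx": 0, "ry": 0, "rz": 0}, {"dx": 0.3, "dy": 0, "dz": -1.0, "rx": 0, "ry": 0, "rz": 0}, {"dx": 0.3, "dy": 0, "dz": -1.1, "rx": 0, "ry": 0, "rz": 0}, {"dx": 0.4, "dy": 0, "dz": -1.1, "rx": 0, "ry": 0, "rz": 0}, {"dx": 0.4, "dy": 0, "dz": -1.1, "rx": 0, "ry": 0, "rz": 0}])

```text
clock: 9.45
eef_pos: [0.5856, -0.3253, 0.0614]
eef_rot: [-90.0, 0.0, 3.9]
force: [-0.0, 0.1, -2.4]
grip_width: 0.0113
```

>>> step_arm(commands=[{"dx": 0.4, "dy": 0, "dz": -1.1, "rx": 0, "ry": 0, "rz": 0}, {"dx": 0.4, "dy": 0, "dz": -1.1, "rx": 0, "ry": 0, "rz": 0}, {"dx": 0.4, "dy": 0, "dz": -1.1, "rx": 0, "ry": 0, "rz": 0}, {"dx": 0.3, "dy": 0, "dz": -1.0, "rx": 0, "ry": 0, "rz": 0}, {"dx": 0.2, "dy": 0, "dz": -0.8, "rx": 0, "ry": 0, "rz": 0}])

```text
clock: 9.95
eef_pos: [0.6059, -0.3746, 0.0614]
eef_rot: [-90.0, 0.0, 3.9]
force: [0.7, 0.4, -2.0]
grip_width: 0.0113
```

>>> step_arm(commands=[{"dx": 0, "dy": 0, "dz": -0.4, "rx": 0, "ry": 0, "rz": 0}, {"dx": 0, "dy": 0, "dz": 0, "rx": 0, "ry": 0, "rz": 0}, {"dx": 0, "dy": 0, "dz": 0, "rx": 0, "ry": 0, "rz": 0}])

```text
clock: 10.25
eef_pos: [0.6058, -0.377, 0.0614]
eef_rot: [-90.0, 0.0, 3.9]
force: [0.5, 0.3, -2.6]
grip_width: 0.0118
```

```bash
python3 - <<'E'
from h import *
shot('wrist','w6.png');shot('scene','s6.png',(300,210,500,370),4);c=shot('top','t6.png',(300,100,500,300),4)
s=get_state();print(s['eef_pos'],s['eef_rot'],s['grip_width'],s['force'],s['joints'])
E
```

```text
[ 0.60605197 -0.37677131  0.06151627] [-8.99635043e+01 -3.75912957e-03  3.94900201e+00] 0.011247713208487328 [ 0.43072285  0.20030955 -1.99717708] [ 14.12263361  40.58795781  22.25192064  90.81062918 -18.20204761
  52.22845087 136.72438845]
```

View pics/w6.png

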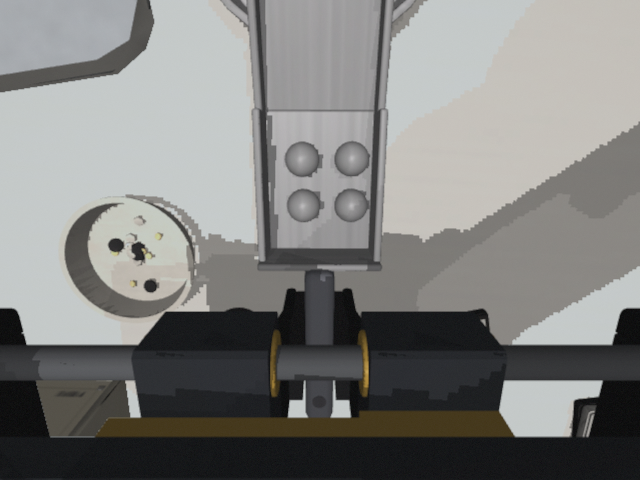

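View pics/s6.png

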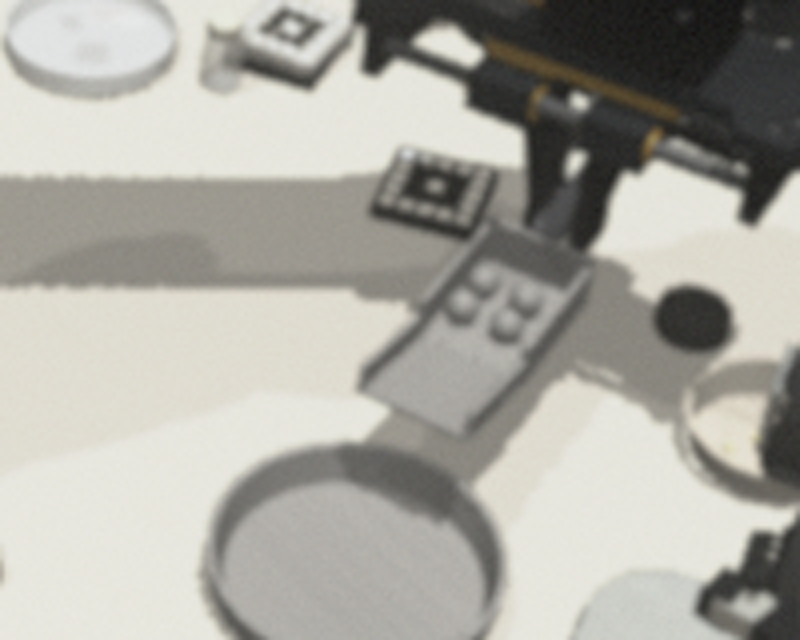

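View pics/t6.png

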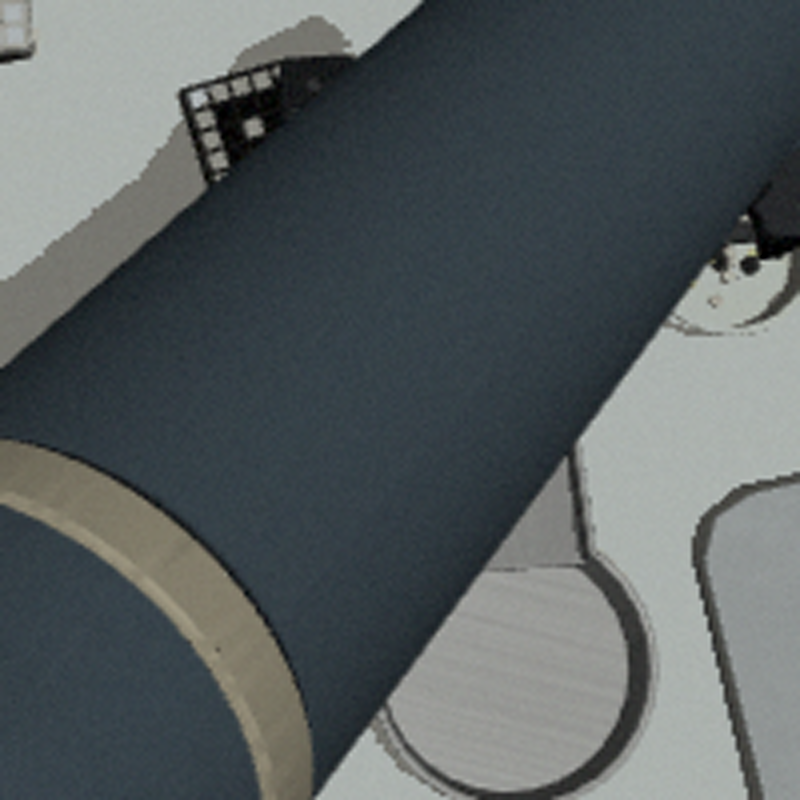

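```bash
python3 - <<'E'
from h import *
c=viewer.read_camera('top');s=viewer.read_camera('scene')
print(cast(c,[(446.2,241),(426,242.3)],.067)); print(cast(s,[(390.5,306),(416,318)],.067))
print('wrist dish? exp lip R .466 -.409')
E
```

```text
[[ 0.46786645 -0.40921035  0.067     ]
 [ 0.46606293 -0.37750378  0.067     ]]
[[ 0.46654645 -0.36559193  0.067     ]
 [ 0.46900563 -0.41067813  0.067     ]]
wrist dish? exp lip R .466 -.409
```

Both views put the lip at about (0.467, -0.388), 38 mm from the dish centre, which is what I want. Now I'll lower it, finishing in small steps.

>>> step_arm(commands=[{"dx": 0, "dy": 0.5, "dz": 0, "rx": 0, "ry": 0, "rz": 0}, {"dx": 0, "dy": 0.8, "dz": 0, "rx": 0, "ry": 0, "rz": 0}, {"dx": 0, "dy": 0.8, "dz": 0, "rx": 0, "ry": 0, "rz": 0}, {"dx": 0, "dy": 0.8, "dz": 0, "rx": 0, "ry": 0, "rz": 0}, {"dx": 0, "dy": 0.3, "dz": 0, "rx": 0, "ry": 0, "rz": 0}])

```text
clock: 11.0
eef_pos: [0.6052, -0.3769, 0.0277]
eef_rot: [-89.9, 0.1, 3.9]
force: [0.4, 0.4, -1.7]
grip_width: 0.0119
```

>>> step_arm(commands=[{"dx": 0, "dy": 0, "dz": 0, "rx": 0, "ry": 0, "rz": 0}, {"dx": 0, "dy": 0.1, "dz": 0, "rx": 0, "ry": 0, "rz": 0}, {"dx": 0, "dy": 0.1, "dz": 0, "rx": 0, "ry": 0, "rz": 0}, {"dx": 0, "dy": 0, "dz": 0, "rx": 0, "ry": 0, "rz": 0}])

```text
clock: 11.4
eef_pos: [0.606, -0.3776, 0.0277]
eef_rot: [-90.0, -0.0, 3.9]
force: [-0.3, 0.1, -2.8]
grip_width: 0.0117
```

```bash
python3 - <<'E'
from h import *
shot('scene','s7.png',(340,210,500,370),4)
s=get_state();print(s['eef_pos'],s['force'],s['moment'],s['joint_torque'])
E
```

```text
[ 0.60606561 -0.3775549   0.02773897] [ 0.65907345 -1.12045196 -1.90918133] [ 0.02573295 -0.09928038 -0.00587937] [ 1.74088444e-02 -5.90584803e+01  7.54679292e+00 -1.92015070e+01
  1.50615592e-01  1.21562337e-01  1.70293151e-04]
```

View pics/s7.png

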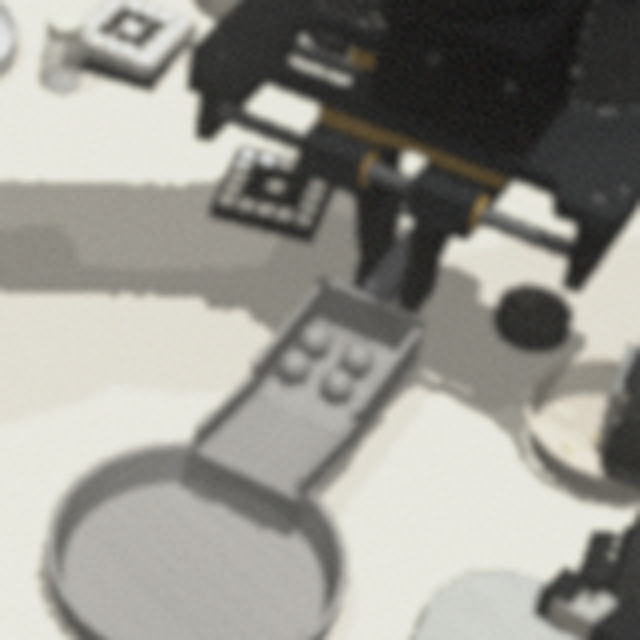

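>>> step_arm(commands=[{"dx": 0, "dy": 0.1, "dz": 0, "rx": 0, "ry": 0, "rz": 0}, {"dx": 0, "dy": 0.1, "dz": 0, "rx": 0, "ry": 0, "rz": 0}, {"dx": 0, "dy": 0.1, "dz": 0, "rx": 0, "ry": 0, "rz": 0}, {"dx": 0, "dy": 0, "dz": 0, "rx": 0, "ry": 0, "rz": 0}])

```text
clock: 11.85
eef_pos: [0.606, -0.3775, 0.0244]
eef_rot: [-90.0, 0.0, 3.9]
force: [-0.2, 0.5, -1.4]
grip_width: 0.0117
```

```bash
python3 - <<'E'
from h import *
for i in range(3):
    viewer.read_camera('scene');s=get_state();print(s['eef_pos'],s['force'],s['moment'])
E
```

```text
[ 0.6059742  -0.3774624   0.02447257] [-0.51518416  0.5043275  -1.96947135] [ 0.03872087 -0.11212583  0.01887353]
[ 0.60599121 -0.37748027  0.0245219 ] [-0.32912151  0.02076997 -2.46860706] [ 0.10403821 -0.11315068  0.05817435]
[ 0.60594093 -0.37748844  0.02448905] [ 0.03515148  0.17474223 -1.49366386] [ 0.01579389 -0.10726889  0.00600431]
```

>>> step_arm(commands=[{"dx": 0, "dy": 0.1, "dz": 0, "rx": 0, "ry": 0, "rz": 0}, {"dx": 0, "dy": 0, "dz": 0, "rx": 0, "ry": 0, "rz": 0}])

```text
clock: 12.2
eef_pos: [0.6061, -0.3775, 0.0236]
eef_rot: [-90.0, -0.0, 3.9]
force: [0.1, -0.3, -0.7]
grip_width: 0.0113
```

```bash
cat > f.py <<'E'
from h import *
F=[];M=[]
for i in range(3):
    viewer.read_camera('scene');s=get_state();F.append(s['force']);M.append(s['moment'])
print(s['clock'],s['eef_pos'],s['eef_rot'],np.mean(F,0).round(2),np.mean(M,0).round(3))
E
python3 f.py
```

```text
12.35 [ 0.60608207 -0.37752013  0.02367922] [-9.00022677e+01 -1.41134245e-02  3.91347321e+00] [-0.02 -0.4  -0.29] [ 0.075  0.028 -0.014]
```

>>> step_arm(commands=[{"dx": 0, "dy": 0.1, "dz": 0, "rx": 0, "ry": 0, "rz": 0}, {"dx": 0, "dy": 0, "dz": 0, "rx": 0, "ry": 0, "rz": 0}])

```text
clock: 12.55
eef_pos: [0.6062, -0.3775, 0.0227]
eef_rot: [-90.0, -0.0, 3.9]
force: [0.8, 0.3, 0.6]
grip_width: 0.0118
```

```bash
python3 f.py
```

```text
12.7 [ 0.60615717 -0.37758549  0.02277437] [-9.00095937e+01 -2.42011065e-02  3.91317146e+00] [0.4  0.8  0.89] [ 0.069  0.11  -0.   ]
```

Contact came at TCP z≈0.0237, as predicted, with about 3 N now on the rim. I'll hold briefly and then tip about the rim contact point.

>>> step_arm(commands=[{"dx": 0, "dy": 0, "dz": 0, "rx": 0, "ry": 0, "rz": 0}, {"dx": 0, "dy": 0, "dz": 0, "rx": 0, "ry": 0, "rz": 0}, {"dx": 0, "dy": -0.24, "dz": 0, "rx": 0, "ry": 0, "rz": -0.02}, {"dx": 0, "dy": -0.24, "dz": 0, "rx": 0, "ry": 0, "rz": -0.02}, {"dx": 0, "dy": -0.24, "dz": 0, "rx": 0, "ry": 0, "rz": -0.02}])

```text
clock: 13.2
eef_pos: [0.6062, -0.3776, 0.0302]
eef_rot: [-90.0, -3.6, 3.9]
force: [1.4, 0.1, 1.8]
grip_width: 0.0115
```

```bash
python3 f.py
```

```text
13.35 [ 0.60536223 -0.37783047  0.03011189] [-89.99390932  -3.47717644   3.85574812] [ 0.68 -0.13  0.57] [ 0.076 -0.019 -0.024]
```

>>> step_arm(commands=[{"dx": 0, "dy": -0.24, "dz": 0, "rx": 0, "ry": 0, "rz": -0.02}, {"dx": 0, "dy": -0.24, "dz": 0, "rx": 0, "ry": 0, "rz": -0.02}, {"dx": 0, "dy": -0.24, "dz": 0, "rx": 0, "ry": 0, "rz": -0.02}, {"dx": 0, "dy": -0.24, "dz": 0, "rx": 0, "ry": 0, "rz": -0.02}, {"dx": 0, "dy": 0, "dz": 0, "rx": 0, "ry": 0, "rz": 0}])

```text
clock: 13.85
eef_pos: [0.6042, -0.378, 0.0397]
eef_rot: [-90.0, -8.1, 3.8]
force: [-0.3, -0.1, 0.5]
grip_width: 0.0115
```

```bash
python3 f.py; python3 -c "
from h import *
shot('scene','s8.png',(340,210,500,370),4)"
```

```text
14.0 [ 0.6043262  -0.37764359  0.03898239] [-89.97995902  -7.96050971   3.9070947 ] [-0.33 -0.46  0.15] [-0.113  0.444  0.03 ]
```

View pics/s8.png

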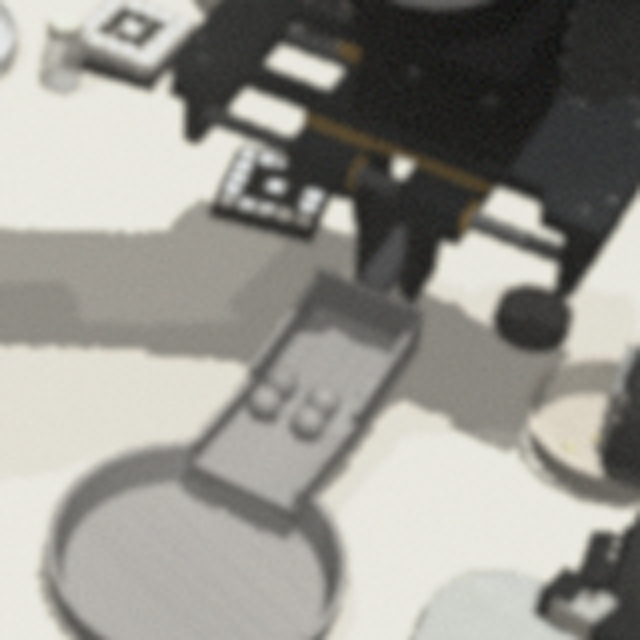

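The balls have rolled forward to the foot of the ramp and the dish hasn't moved. I'll tip more slowly through the 11–16° range.

>>> step_arm(commands=[{"dx": 0, "dy": -0.18, "dz": 0, "rx": 0, "ry": 0, "rz": -0.015}, {"dx": 0, "dy": -0.18, "dz": 0, "rx": 0, "ry": 0, "rz": -0.015}, {"dx": 0, "dy": -0.18, "dz": 0, "rx": 0, "ry": 0, "rz": -0.015}, {"dx": 0, "dy": -0.12, "dz": 0, "rx": 0, "ry": 0, "rz": -0.01}, {"dx": 0, "dy": -0.12, "dz": 0, "rx": 0, "ry": 0, "rz": -0.01}])

```text
clock: 14.55
eef_pos: [0.6034, -0.3776, 0.047]
eef_rot: [-90.0, -11.8, 3.9]
force: [-1.4, -0.0, 0.3]
grip_width: 0.0117
```

```bash
python3 f.py; python3 -c "
from h import *
shot('scene','s9.png',(340,210,500,370),4)"
```

```text
14.7 [ 0.60335301 -0.37767038  0.04693448] [-89.97707319 -11.74410404   3.88571831] [-0.69  0.19  0.58] [-0.026  0.562 -0.031]
```

View pics/s9.png

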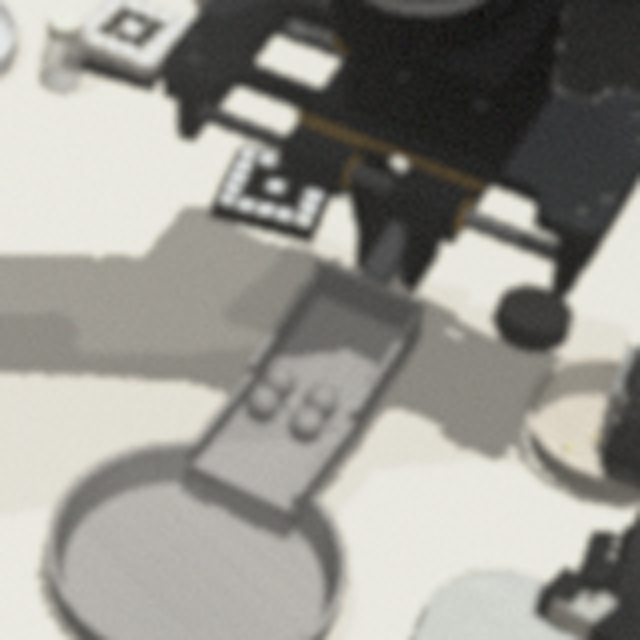

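>>> step_arm(commands=[{"dx": 0, "dy": -0.12, "dz": 0, "rx": 0, "ry": 0, "rz": -0.01}, {"dx": 0, "dy": -0.12, "dz": 0, "rx": 0, "ry": 0, "rz": -0.01}, {"dx": 0, "dy": -0.12, "dz": 0, "rx": 0, "ry": 0, "rz": -0.01}, {"dx": 0, "dy": -0.12, "dz": 0, "rx": 0, "ry": 0, "rz": -0.01}, {"dx": 0, "dy": 0, "dz": 0, "rx": 0, "ry": 0, "rz": 0}])

```text
clock: 15.25
eef_pos: [0.6026, -0.3778, 0.052]
eef_rot: [-90.0, -14.1, 3.9]
force: [0.6, -0.8, -0.4]
grip_width: 0.0117
```

>>> step_arm(commands=[{"dx": 0, "dy": -0.12, "dz": 0, "rx": 0, "ry": 0, "rz": -0.01}, {"dx": 0, "dy": -0.12, "dz": 0, "rx": 0, "ry": 0, "rz": -0.01}, {"dx": 0, "dy": -0.12, "dz": 0, "rx": 0, "ry": 0, "rz": -0.01}, {"dx": 0, "dy": -0.12, "dz": 0, "rx": 0, "ry": 0, "rz": -0.01}, {"dx": 0, "dy": 0, "dz": 0, "rx": 0, "ry": 0, "rz": 0}])

```text
clock: 15.75
eef_pos: [0.6013, -0.378, 0.0566]
eef_rot: [-90.0, -16.4, 3.9]
force: [1.0, -0.0, 0.3]
grip_width: 0.0113
```

```bash
python3 f.py; python3 -c "
from h import *
shot('scene','s10.png',(340,210,500,370),4)"
```

```text
15.9 [ 0.60139316 -0.37790606  0.05632608] [-89.99694671 -16.33561708   3.90092647] [0.52 0.19 0.23] [ 0.028  0.448 -0.036]
```

View pics/s10.png

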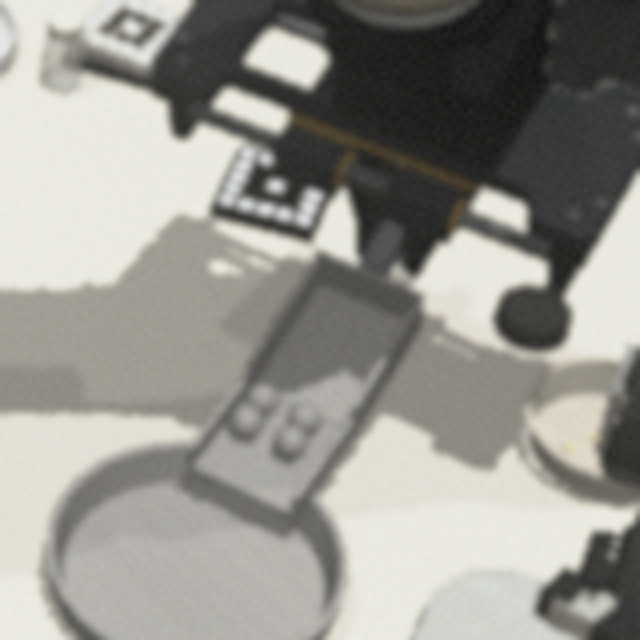

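The balls are now creeping down the ramp, so I'll carry on slowly.

>>> step_arm(commands=[{"dx": 0, "dy": -0.12, "dz": 0, "rx": 0, "ry": 0, "rz": -0.01}, {"dx": 0, "dy": 0, "dz": 0, "rx": 0, "ry": 0, "rz": 0}, {"dx": 0, "dy": -0.12, "dz": 0, "rx": 0, "ry": 0, "rz": -0.01}, {"dx": 0, "dy": 0, "dz": 0, "rx": 0, "ry": 0, "rz": 0}, {"dx": 0, "dy": 0, "dz": 0, "rx": 0, "ry": 0, "rz": 0}])

```text
clock: 16.45
eef_pos: [0.6007, -0.3779, 0.0587]
eef_rot: [-90.0, -17.5, 3.9]
force: [0.7, -0.1, 2.0]
grip_width: 0.0116
```

```bash
python3 f.py; python3 -c "
from h import *
shot('scene','s11.png',(340,210,500,370),4)"
```

```text
16.6 [ 0.600699   -0.37786876  0.05854949] [-89.99879746 -17.47294607   3.91167439] [ 0.08 -0.03  0.49] [ 0.024  0.477 -0.015]
```

View pics/s11.png

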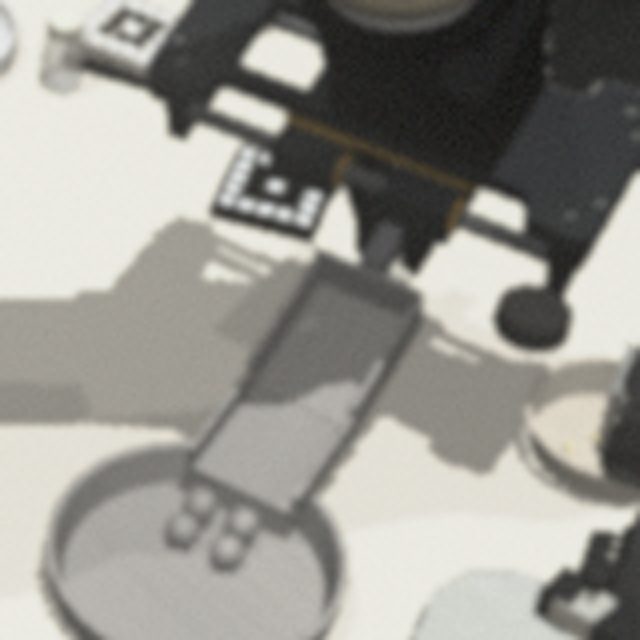

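All four balls have rolled into the dish. I'll let them settle.

>>> step_arm(commands=[{"dx": 0, "dy": 0, "dz": 0, "rx": 0, "ry": 0, "rz": 0}, {"dx": 0, "dy": 0, "dz": 0, "rx": 0, "ry": 0, "rz": 0}, {"dx": 0, "dy": 0, "dz": 0, "rx": 0, "ry": 0, "rz": 0}, {"dx": 0, "dy": 0, "dz": 0, "rx": 0, "ry": 0, "rz": 0}, {"dx": 0, "dy": 0, "dz": 0, "rx": 0, "ry": 0, "rz": 0}])

```text
clock: 17.15
eef_pos: [0.6007, -0.3779, 0.0586]
eef_rot: [-90.0, -17.5, 3.9]
force: [-0.1, 0.4, 0.4]
grip_width: 0.0113
```

>>> step_arm(commands=[{"dx": 0, "dy": 0, "dz": 0, "rx": 0, "ry": 0, "rz": 0}, {"dx": 0, "dy": 0, "dz": 0, "rx": 0, "ry": 0, "rz": 0}, {"dx": 0, "dy": 0, "dz": 0, "rx": 0, "ry": 0, "rz": 0}, {"dx": 0, "dy": 0, "dz": 0, "rx": 0, "ry": 0, "rz": 0}, {"dx": 0, "dy": 0, "dz": 0, "rx": 0, "ry": 0, "rz": 0}])

```text
clock: 17.65
eef_pos: [0.6007, -0.3778, 0.0585]
eef_rot: [-90.0, -17.5, 3.9]
force: [-0.5, -0.4, 1.0]
grip_width: 0.0116
```

```bash
python3 f.py; python3 -c "
from h import *
shot('scene','s12.png',(340,210,500,370),4)"
```

```text
17.8 [ 0.60067718 -0.37786092  0.05855191] [-89.99399488 -17.47455109   3.90693835] [-0.45  0.14  0.98] [-0.034  0.55  -0.006]
```

View pics/s12.png

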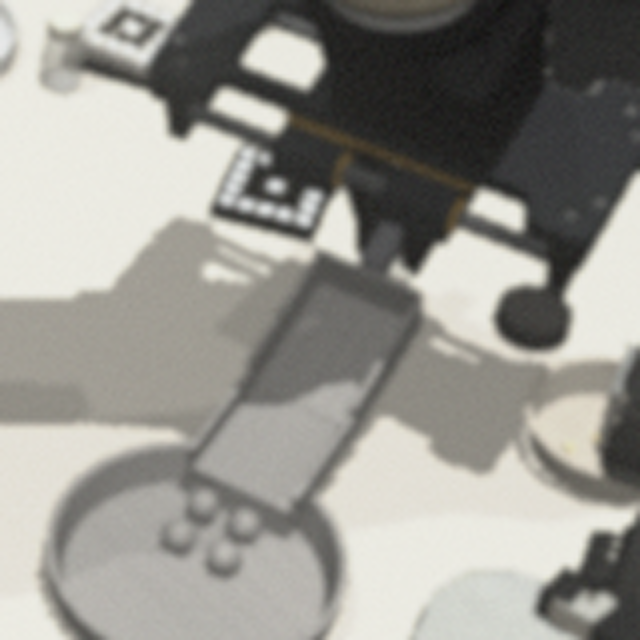

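>>> step_arm(commands=[{"dx": 0.1, "dy": -0.4, "dz": 0, "rx": 0, "ry": 0, "rz": 0}, {"dx": 0.24, "dy": -0.76, "dz": 0, "rx": 0, "ry": 0, "rz": 0}, {"dx": 0.3, "dy": -0.95, "dz": 0, "rx": 0, "ry": 0, "rz": 0}, {"dx": 0.3, "dy": -0.95, "dz": 0, "rx": 0, "ry": 0, "rz": 0}, {"dx": 0.2, "dy": -0.6, "dz": 0, "rx": 0, "ry": 0, "rz": 0}])

```text
clock: 18.35
eef_pos: [0.6011, -0.3782, 0.0986]
eef_rot: [-90.1, -17.6, 3.9]
force: [0.6, -0.1, -2.4]
grip_width: 0.0114
```

>>> step_arm(commands=[{"dx": 0, "dy": 0, "dz": 0, "rx": 0, "ry": 0, "rz": 0.06}, {"dx": 0, "dy": 0, "dz": 0, "rx": 0, "ry": 0, "rz": 0.06}, {"dx": 0, "dy": 0, "dz": 0, "rx": 0, "ry": 0, "rz": 0.06}, {"dx": 0, "dy": 0, "dz": 0, "rx": 0, "ry": 0, "rz": 0.06}, {"dx": 0, "dy": 0, "dz": 0, "rx": 0, "ry": 0, "rz": 0.065}])

```text
clock: 18.85
eef_pos: [0.6008, -0.3778, 0.0978]
eef_rot: [-90.0, 0.1, 3.9]
force: [0.4, -0.6, -2.0]
grip_width: 0.0114
```

```bash
python3 f.py; python3 -c "
from h import *
shot('scene','s13.png',(320,190,500,370),4);shot('wrist','w13.png')"
```

```text
19.0 [ 0.60213978 -0.37678979  0.09691863] [-89.99965154  -0.10195913   4.03839734] [ 1.06  0.1  -1.98] [ 0.057 -0.221  0.026]
```

View pics/s13.png

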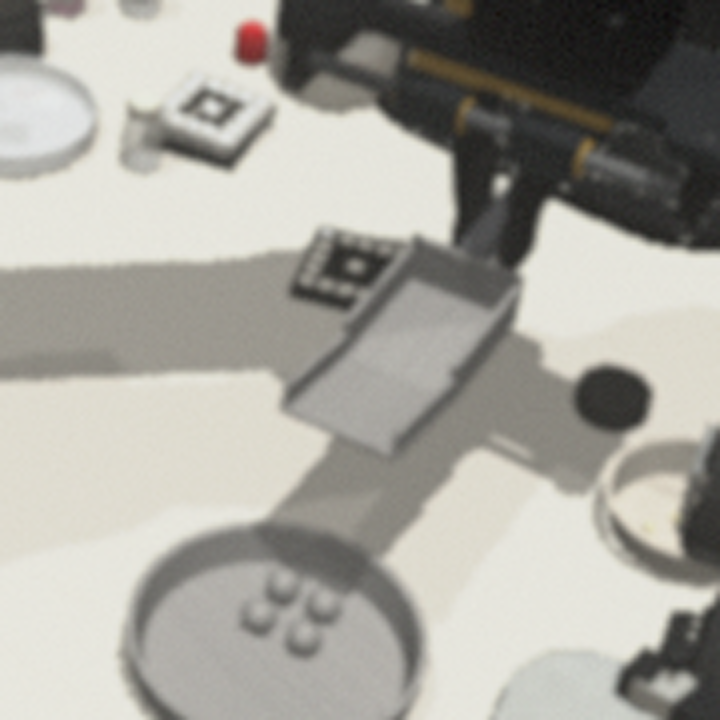

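View pics/w13.png

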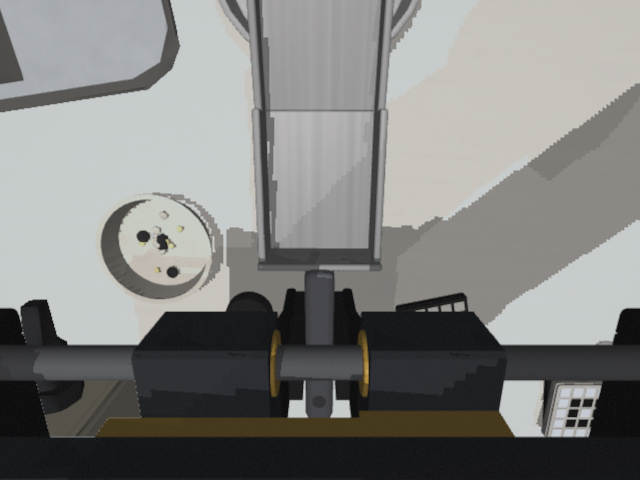

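The scoop is empty and sits exactly as before in the wrist view, so it hasn't slipped. All four balls are in the dish. Next I'll carry it back to its free place and lower it.

>>> step_arm(commands=[{"dx": -0.4, "dy": 0, "dz": 1.6, "rx": 0, "ry": 0, "rz": 0}, {"dx": -0.5, "dy": 0, "dz": 2.2, "rx": 0, "ry": 0, "rz": 0}, {"dx": -0.5, "dy": 0, "dz": 2.2, "rx": 0, "ry": 0, "rz": 0}, {"dx": -0.5, "dy": 0, "dz": 2.2, "rx": 0, "ry": 0, "rz": 0}, {"dx": -0.5, "dy": 0, "dz": 2.2, "rx": 0, "ry": 0, "rz": 0}])

```text
clock: 19.6
eef_pos: [0.5682, -0.2756, 0.0972]
eef_rot: [-90.0, -0.1, 3.8]
force: [0.4, 0.0, -2.0]
grip_width: 0.0114
```

>>> step_arm(commands=[{"dx": -0.5, "dy": 0, "dz": 2.2, "rx": 0, "ry": 0, "rz": 0}, {"dx": -0.5, "dy": 0, "dz": 2.2, "rx": 0, "ry": 0, "rz": 0}, {"dx": -0.5, "dy": 0, "dz": 2.2, "rx": 0, "ry": 0, "rz": 0}, {"dx": -0.4, "dy": 0, "dz": 2.0, "rx": 0, "ry": 0, "rz": 0}, {"dx": -0.2, "dy": 0, "dz": 1.0, "rx": 0, "ry": 0, "rz": 0}])

```text
clock: 20.1
eef_pos: [0.5408, -0.18, 0.0972]
eef_rot: [-89.9, -0.0, 3.9]
force: [0.4, 0.1, -1.5]
grip_width: 0.0115
```

>>> step_arm(commands=[{"dx": 0, "dy": 1.5, "dz": 0, "rx": 0, "ry": 0, "rz": 0}, {"dx": 0, "dy": 2.5, "dz": 0, "rx": 0, "ry": 0, "rz": 0}, {"dx": 0, "dy": 2.5, "dz": 0, "rx": 0, "ry": 0, "rz": 0}, {"dx": 0, "dy": 1.2, "dz": 0, "rx": 0, "ry": 0, "rz": 0}, {"dx": 0, "dy": 0.6, "dz": 0, "rx": 0, "ry": 0, "rz": 0}])

```text
clock: 20.6
eef_pos: [0.541, -0.1824, 0.0122]
eef_rot: [-90.0, 0.1, 3.8]
force: [0.1, -0.4, -1.9]
grip_width: 0.0118
```

>>> step_arm(commands=[{"dx": 0, "dy": 0, "dz": 0, "rx": 0, "ry": 0, "rz": 0}, {"dx": 0, "dy": 0, "dz": 0, "rx": 0, "ry": 0, "rz": 0}])

```text
clock: 20.8
eef_pos: [0.5427, -0.1821, 0.0145]
eef_rot: [-90.0, -0.1, 3.9]
force: [0.7, -0.4, -1.8]
grip_width: 0.0116
```

```bash
python3 f.py
```

```text
20.95 [ 0.54281868 -0.18169009  0.01484747] [-90.03130712  -0.10919052   3.90677963] [ 0.59 -0.2  -1.71] [ 0.033 -0.127 -0.036]
```

>>> step_arm(commands=[{"dx": 0, "dy": 0.15, "dz": 0, "rx": 0, "ry": 0, "rz": 0}, {"dx": 0, "dy": 0.15, "dz": 0, "rx": 0, "ry": 0, "rz": 0}, {"dx": 0, "dy": 0.15, "dz": 0, "rx": 0, "ry": 0, "rz": 0}, {"dx": 0, "dy": 0, "dz": 0, "rx": 0, "ry": 0, "rz": 0}, {"dx": 0, "dy": 0, "dz": 0, "rx": 0, "ry": 0, "rz": 0}])

```text
clock: 21.45
eef_pos: [0.542, -0.1813, 0.0093]
eef_rot: [-90.0, 0.0, 3.9]
force: [-0.0, 1.2, -2.3]
grip_width: 0.0117
```

```bash
python3 f.py
```

```text
21.6 [ 0.54208736 -0.18139886  0.00944157] [-8.99971494e+01 -4.82131709e-03  3.90943589e+00] [ 0.6  -0.02 -1.64] [ 0.047 -0.134 -0.012]
```

>>> step_arm(commands=[{"dx": 0, "dy": 0.1, "dz": 0, "rx": 0, "ry": 0, "rz": 0}, {"dx": 0, "dy": 0, "dz": 0, "rx": 0, "ry": 0, "rz": 0}])

```text
clock: 21.8
eef_pos: [0.5423, -0.1814, 0.0085]
eef_rot: [-90.0, -0.0, 3.9]
force: [-0.5, 0.3, -0.5]
grip_width: 0.0114
```

```bash
python3 f.py
```

```text
21.95 [ 0.54225205 -0.18142451  0.00855637] [-9.00032345e+01 -2.12418282e-02  3.91356599e+00] [ 0.23 -0.29 -0.58] [ 0.07  -0.08   0.017]
```

It's touching the table at the same height as at pickup. I'll release.

>>> step_arm(commands=[{"dx": 0, "dy": 0, "dz": 0, "rx": 0, "ry": 0, "rz": 0}, {"dx": 0, "dy": 0, "dz": 0, "rx": 0, "ry": 0, "rz": 0}, {"dx": 0, "dy": 0, "dz": 0, "rx": 0, "ry": 0, "rz": 0}], squeeze=5)

```text
clock: 22.25
eef_pos: [0.5422, -0.1814, 0.0085]
eef_rot: [-90.0, -0.0, 3.9]
force: [0.6, 0.3, -1.2]
grip_width: 0.0118
```

>>> step_arm(commands=[{"dx": 0, "dy": 0, "dz": 0, "rx": 0, "ry": 0, "rz": 0}, {"dx": 0, "dy": 0, "dz": 0, "rx": 0, "ry": 0, "rz": 0}, {"dx": 0, "dy": 0, "dz": 0, "rx": 0, "ry": 0, "rz": 0}, {"dx": 0, "dy": 0, "dz": 0, "rx": 0, "ry": 0, "rz": 0}, {"dx": 0, "dy": 0, "dz": 0, "rx": 0, "ry": 0, "rz": 0}], gripper=0.2)

```text
clock: 22.75
eef_pos: [0.542, -0.1814, 0.0084]
eef_rot: [-90.0, 0.0, 3.9]
force: [-0.4, -0.3, -0.2]
grip_width: 0.044
```

>>> step_arm(commands=[{"dx": 0, "dy": 0, "dz": 0, "rx": 0, "ry": 0, "rz": 0}, {"dx": 0, "dy": 0, "dz": 0, "rx": 0, "ry": 0, "rz": 0}, {"dx": 0, "dy": -1, "dz": 0, "rx": 0, "ry": 0, "rz": 0}, {"dx": 0, "dy": -2, "dz": 0, "rx": 0, "ry": 0, "rz": 0}, {"dx": 0, "dy": -4, "dz": 0, "rx": 0, "ry": 0, "rz": 0}])

```text
clock: 23.25
eef_pos: [0.54, -0.1807, 0.0774]
eef_rot: [-89.9, 0.3, 3.9]
force: [0.1, 0.4, 0.7]
grip_width: 0.0519
```

>>> step_arm(commands=[{"dx": 0, "dy": -4, "dz": 0, "rx": 0, "ry": 0, "rz": 0}, {"dx": 0, "dy": -4, "dz": 0, "rx": 0, "ry": 0, "rz": 0}, {"dx": 0, "dy": -4, "dz": 0, "rx": 0, "ry": 0, "rz": 0}, {"dx": 0, "dy": 0, "dz": 0, "rx": 0, "ry": 0, "rz": 0}, {"dx": 0, "dy": 0, "dz": 0, "rx": 0, "ry": 0, "rz": 0}])

```text
clock: 23.75
eef_pos: [0.5424, -0.1815, 0.2]
eef_rot: [-90.0, -0.2, 3.9]
force: [-0.9, 0.4, -0.4]
grip_width: 0.0522
```

```bash
python3 f.py; python3 -c "
from h import *
shot('scene','s14.png',(240,190,440,390),4)
shot('top','t14.png');shot('wrist','w14.png')
s=get_state();print(s['grip_width'])
c=viewer.read_camera('top');print(proj(c,[[.4295,-.391,.022]]))"
```

```text
23.9 [ 0.54105895 -0.18100974  0.19719793] [-89.94946901   0.14815647   3.91313339] [-0.47 -0.07 -0.07] [ 0.056  0.012 -0.004]
0.052196274446817126
[[428.86858884 266.42557088]]
```

View pics/s14.png

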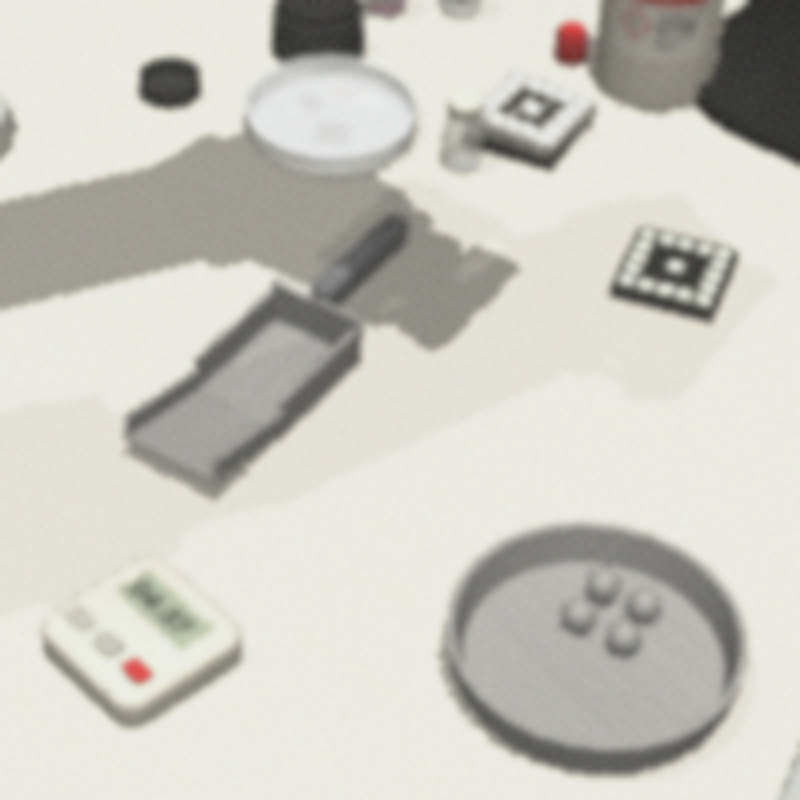

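View pics/t14.png

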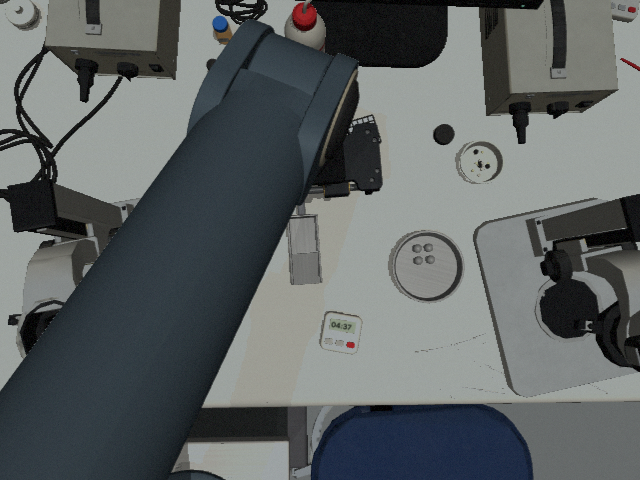

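View pics/w14.png

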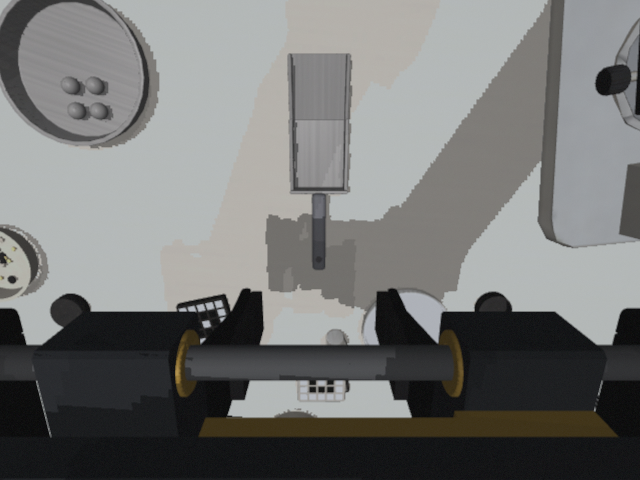

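In the final views the four balls lie in the dish near (423,254) in the top view. The dish is still at (428,266), the scoop lies flat and clear, and the bystanders are where they were. I'll hand in.

```bash
python3 -c "
from workcell import manip
print(manip.job_done())"
```

```text
the job is handed in; nothing more can be done
None
```

The job is done and handed in, at about 24 s of the 64 s allowed; no verdict came back.

- **Rest on the rim:** I gripped the scoop by its handle, carried it level to the dish and rested its ramp on the rim. By the force change this was about 3 N, held for about half a second.
- **Tipping:** I tipped it slowly about the rim. All four balls had rolled out by 17.5° of tool tilt, so I stopped short of the 25–30° suggested.
- **Setting down:** I levelled the scoop, put it down near its starting place and let go.

**Last checks:**
- **Dish and balls:** The pictures show all four balls together in the dish, unchanged across the last few views. The dish shows no visible shift.
- **Scoop:** It lies flat, about 0.2 m from the dish. It met the table at the same tool height as at pickup (TCP z 0.0085 m).
- **Bystanders:** The timer, vial, chip tray and dust cap look unmoved.

**What differed from plan or was unclear:**
- **Turn at the dish:** The last joint was nearing its limit, so I used a 4° scoop yaw instead of the planned 40°.
- **Force readings:** They are noisy by about 1 N. The moment readings rose to about 0.5 N m during tipping, which I did not fully explain. The scoop had not slipped in the grip afterwards.

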